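Roll the drive spindle into the V-block and home it against the end stop

ROBOT

A 6-joint arm with a two-finger parallel gripper is mounted at the origin on the work surface. World frame = base frame: x ahead of the robot, y to its left, z up, the work surface at z = 0. Lengths are in m, angles in rad, forces in N, time in s.
With the tool pointing down it reaches from about 0.375 to 0.9 m from the base axis. Payload 3.1 kg.
Tool frame: the origin (TCP) lies where the fingers leave the gripper's body, on its centre line; the fingertips stand 73 mm ahead of it and the grasp point (between the pads) lies 54 mm ahead of it; z points along the fingers, y is the line along which they close (so a half turn about z gives the same grasp; the last joint's range is limited). The gripper opens to 85 mm and grips with 20 to 120 N. Pads are 22 mm wide; open, the fingers measure 114 mm over their backs; the gripper's body (76 mm by 85 mm) begins 54 mm behind the grasp point. The pads swing forward as they close: fully open they stand 13 mm farther back than shut.
Start: joints at [-1.377, 0.527, 1.433, -0, 1.181, -0.178], TCP at [0.228, -0.582, 0.304] pointing down, gripper open.
Joint ranges: [-3.08, 3.08], [-0.75, 2.2], [0.22, 2.44], [-1.43, 4.57], [0, 2.65], [-2.85, 2.85]. Speed limits (rad/s): [2.79, 2.79, 3.14, 3.14, 3.14, 3.14].

INTERFACE

Orientations are given as a unit quaternion [x, y, z, w].
In Python, from station import manip gives the robot as it stands.
- The arm moves only by the tool step_arm, never from a script. Its argument "moves" is one flat list of numbers, 5 for each row, row after row: the opening, from 0 (shut) to 1 (fully open), then the shift along the world's x, y, z scaled (see below), then the turn about the world's z scaled (see below). In form: [fingers, x, y, z, yaw, fingers, x, y, z, yaw, ...]. A call has 1 to 12 rows; each row is the pose to reach, as a shift and turn from the pose commanded when the call began, turning the shorter way round; what a row does not reach only later rows make up. The controller multiplies each number of a shift by 200 mm and each number of a turn by pi rad. A row lasts 1/8 s, in which the tool goes at most 62.5 mm and 10.7 degrees, less where a joint would pass 70% of its speed; a pose out of reach is approached as far as the arm can. A call with a number of a shift or a turn outside -1 to 1 is refused whole. A call with a gripper value outside its range is refused whole. The fingers move at their own pace and stop on an object; "grip_force" is the grip in N (left out, the last holds). Time passes only in rows, so rows that repeat a pose let the fingers close. It gives the time, the measured TCP pose, the force, the opening and the grip force at its end, in the units of the state.
- manip.sense(): the state, without advancing time (a new reading comes with each control period).
- manip.snapshot(name): name is "scene" or "side" or "wrist"; returns a dict with "color" (384x512x3 uint8, blue, green, red), "z_map" (384x512 float32, m along the optical axis (not along the pixel's ray), 0 where there is no reading), "fovy" (degrees; the focal length in pixels is half the picture's height over the tangent of half this angle, whatever the lens; pixels are square), "cx", "cy" (the principal point, pixels), "R" (3x3) and "t" (3): a world point X has camera coordinates R X + t; the wrist camera has in their place "mount" (4x4, takes a point from camera to tool coordinates, whose origin is the TCP and whose axes are the flange's). Camera axes: x right, y down, z forward; pixel columns grow to the right and rows downward; lengths in m; the calibration is good to about 2 mm. The wrist camera is an equidistant fisheye: a pixel r from the principal point sees the ray r / f radians off the axis. A picture is of the moment at which its call begins: read the wrist's pose just before it.
- manip.sign_off(): hands the job in; it is judged then, once.
The state is a dict: "t": time; "q": joint angles; "qd": joint speeds; "tau": joint torques, N m; "tcp_pos": TCP position; "tool_rot": TCP orientation; "force": force on the tool from outside, world axes, zero at the start; "ft_torque": the same for the moment, N m; "finger_gap": opening from 0.0 (shut) to 1.0 (fully open); "gripper_force": force on a finger pad.
Only numpy, scipy, OpenCV 4.12 (cv2) and the standard library are available. Lean on these libraries where they do the work, as an engineer would, in place of code of your own. Each camera call takes 0.05 s, during which the arm holds its last target. There are 200 camera calls.

TASK

Without gripping or lifting it, roll the steel drive spindle gently across the oak spindle board, never letting it run away fast, until it drops into the long V-block. Then push it endwise along the V until its end is right up against the brass end stop, seated and still, ready for the run-out check. Do not disturb the loupe, hex key, dish, seals or locknut lying about, and finish with the robot clear of everything.

Things in the scene. Friction and masses are not known exactly. Their poses are not given: they have to be found in the camera images.
- board: Fixed oak board, 310 (x) by 240 mm (y), origin centre of underside. Level deck 34 mm above the bench. A dark steel V-block is let in flush along its whole y: centre line at x=+65 mm, 90 degree V, 36 mm wide at deck level (x=+47 to +83), 18 mm deep. Deck continues level past the V. Rails 12 mm wide, 10 mm above deck, along the edges x=-155 and +155 mm; y ends open. Spindle starts at x=-75..-30 mm, rolls to +x.
- spindle: Loose hollow polished steel spindle, about 0.6 kg, slippery to the fingers, rolls freely. Origin mid-length on its axis; its y is the axis (rolled to any angle). Body 34 mm diameter, 100 mm long, plus a stub 20 mm diameter, 10 mm long at each end: 120 mm overall, ends alike. Axis 17 mm above the deck at the start, 6 mm above deck level when settled in the V. Starts within 8 degrees of parallel to the V.
- stop: Fixed brass angle screwed across the V near its +y end, same yaw as the board. Origin at the middle of its front face at deck level on the V's centre line; the face looks to -y, 44 mm wide, 28 mm high above the deck. Foot runs back 40 mm to +y. The spindle's end stub meets the face: when home, the spindle's origin is 60 mm from it in -y.
- hex_key: Black steel hex key (bystander), loose on the deck near the board's +y edge, 6 mm thick, long arm 80 mm along its x, short arm 24 mm; origin at the middle of the long arm's underside. Leave alone.
- loupe: Green glass inspection loupe with black rims (bystander), upright cylinder 40 mm diameter, 38 mm high, on the bench beside the board; origin at the centre of its underside. Leave alone.
- locknut: Brass hexagonal locknut (bystander), 34 mm across corners, 14 mm high, on the bench beside the board; origin at the centre of its underside. Leave alone.
- dish: White porcelain dish (bystander), 84 mm across, 22 mm high, on the bench beyond the board's -y edge; origin at the centre of its underside. Leave alone.
- seal_a: Orange silicone bucket seal (bystander), ring 60 mm outside, 46 mm inside, 8 mm high, on the bench beside the board; origin at the centre of its underside. Leave alone.
- seal_b: Second orange silicone bucket seal (bystander), same size, on the bench beyond the board's +x edge; origin at the centre of its underside. Leave alone. (Beyond the board's surroundings, more than 300 mm to the left and right of the robot's x axis, stand a bench clamp with a rotor, 205 mm high, and a dial indicator stand, 255 mm high.)
Things that resemble listed ones, but are neither listed nor needed, are in the scene too. Leave any pink or purple look-alike of the spindle alone.

How it is judged:
By the outcome, as a careful person would: the job done as asked, in the order asked, and still so for the second after the job is handed in, with the robot touching nothing.
It also fails if it takes over 51 s, if anything falls off the work surface, if the arm or the gripper's body presses on something with over 40 N, if the wrist force passes 120 N, or if a joint passes its speed limit or range.

## Working session

There is one attempt and no reset: what is moved stays moved. The work goes in short steps, Python scripts to look and compute and a tool call to move; the robot and the scene stay as the last step left them, time stands still between calls to the robot, and variables do not carry over. Pictures are saved under pics/ and viewed, at most 10 in all, crops included, and the job is handed in when it is done.

Besides the shell and the picture viewer there is one more tool, called after "Request:" as name(argument=value, ...) on one line, values as JSON. step_arm: Moves the arm, as the interface text tells. Its arguments: {"type":"object","properties":{"moves":{"type":"array","items":{"type":"number"}},"grip_force":{"type":"number"}},"required":["moves"]}

```bash
mkdir -p pics
cat > h.py <<'E'
import numpy as np, cv2
from station import manip
def snap(n):
    return manip.snapshot(n)
def f(s): return s["color"].shape[0]/2/np.tan(np.radians(s["fovy"])/2)
def pts(s):
    z=s["z_map"]; v,u=np.mgrid[:z.shape[0],:z.shape[1]]; F=f(s)
    c=np.stack([(u-s["cx"])/F*z,(v-s["cy"])/F*z,z],-1)
    return (c-s["t"])@np.array(s["R"])   # R^T (c-t)
def ray(s,u,v,h):
    R=np.array(s["R"]);F=f(s); d=R.T@np.array([(u-s["cx"])/F,(v-s["cy"])/F,1]); o=-R.T@np.array(s["t"])
    return o+d*(h-o[2])/d[2]
E
python3 - <<'E'
from h import *
for n in("scene","side"):
    s=snap(n); cv2.imwrite(f"pics/{n}0.png",cv2.resize(s["color"],(800,600))); print(n,s["fovy"],-np.array(s["R"]).T@s["t"])
    np.save(n+"0.npy",s,allow_pickle=True)
print(manip.sense())
E
```

```text
scene 42.54720616467411 [ 1.23143273 -0.09608444  0.93987907]
side 43.52505759625997 [0.08260829 0.7469781  0.89829269]
{'t': 0.1, 'q': array([-1.37651188e+00,  5.28393447e-01,  1.43379177e+00, -9.05097123e-06,
        1.18137374e+00, -1.78523853e-01]), 'qd': array([ 0.00069835, -0.00056894, -0.00262053, -0.00153852,  0.00061355,
       -0.00036997]), 'tau': array([-4.30803766e-04, -4.43304849e+01, -1.78586447e+01, -2.39174879e-04,
        3.92895468e-03, -1.14466721e-05]), 'tcp_pos': array([ 0.22755782, -0.58155927,  0.30301328]), 'tool_rot': array([ 9.82676199e-01,  1.85328143e-01, -1.19322707e-05, -9.83087031e-04]), 'force': array([ 0.07662373,  0.23147073, -0.29083111]), 'ft_torque': array([ 0.00391047, -0.05362898,  0.02237503]), 'gripper_force': 0.0, 'finger_gap': 1.001382687707314}
```

View pics/scene0.png

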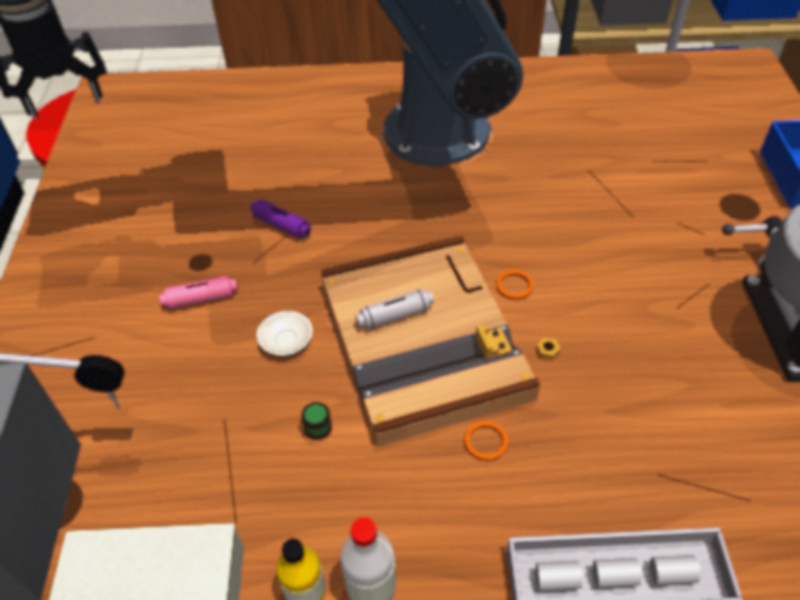

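View pics/side0.png

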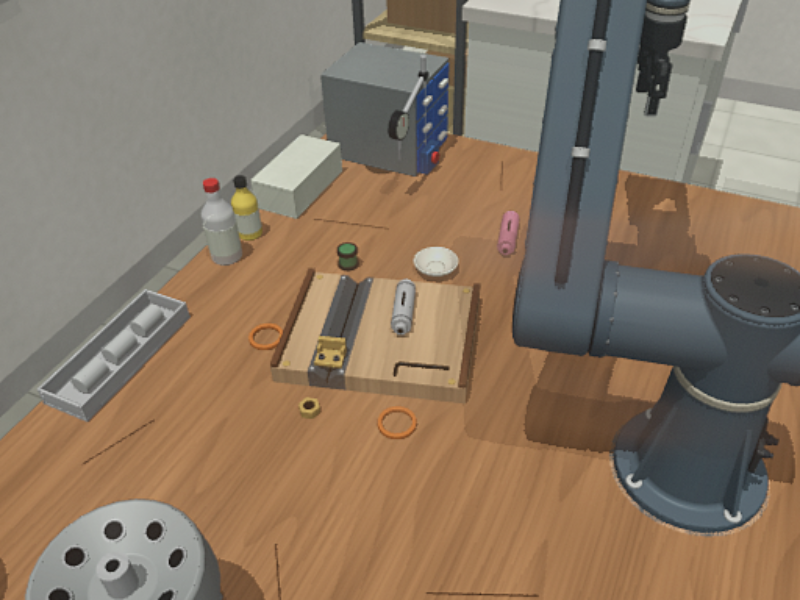

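The silver spindle lies on the board at scene (395,310) and side (403,307). The others are pink at scene (198,293), purple at (280,218) and the white rollers in the tray at about (560–675,573). Only the steel-grey one on the oak board with a stub at each end fits the description. The V and the brass stop are at scene (435,360) and (493,341). The hex key is at (462,273).

```bash
cat > m.py <<'E'
from h import *
def measure(s,name):
    P=pts(s); hsv=cv2.cvtColor(s["color"],cv2.COLOR_BGR2HSV); z=P[...,2]; ok=s["z_map"]>0
    near=ok&(P[...,0]>.3)&(P[...,0]<.9)&(abs(P[...,1])<.35)
    m=(near&(z>.029)&(z<.049)).astype(np.uint8)
    m=cv2.morphologyEx(m,cv2.MORPH_OPEN,np.ones((3,3)))
    n,l,st,_=cv2.connectedComponentsWithStats(m); k=1+st[1:,4].argmax()
    q=P[l==k][:,:2].astype(np.float32)
    r=cv2.minAreaRect((q*1000)); print(name,"board",r)
    sat=hsv[...,1]
    inb=cv2.fillPoly(np.zeros(m.shape,np.uint8),[cv2.convexHull(np.argwhere(l==k)[:,::-1].astype(np.int32))],1)>0
    ms=near&inb&(z>.045)&(sat<60)
    n,l2,st,_=cv2.connectedComponentsWithStats(ms.astype(np.uint8)); k2=1+st[1:,4].argmax()
    a=P[l2==k2]; top=a
    r2=cv2.minAreaRect((a[:,:2]*1000).astype(np.float32)); print(" spindle rect",r2,"zmax",np.percentile(a[:,2],98))
    my=near&inb&(z>.040)&(hsv[...,0]>17)&(hsv[...,0]<32)&(sat>130)
    b=P[my]; 
    if len(b)>10: print(" stop",cv2.minAreaRect((b[:,:2]*1000).astype(np.float32)),b.max(0),len(b))
    mk=near&inb&(hsv[...,2]<60)&(z>.034)&(z<.043); 
    n,l3,st,c3=cv2.connectedComponentsWithStats(mk.astype(np.uint8))
    for i in range(1,n):
        if st[i,4]>15: print(" dark",st[i],P[l3==i].mean(0),P[l3==i].min(0),P[l3==i].max(0))
E
python3 - <<'E'
from m import *
for n in("scene","side"):
    s=np.load(n+"0.npy",allow_pickle=True).item(); measure(s,n)
    c=s["color"][140:290,195:355] if n=="scene" else s["color"][165:265,165:315]
    cv2.imwrite(f"pics/c_{n}.png",cv2.resize(c,None,fx=3.7,fy=3.7,interpolation=2))
E
```

```text
scene board ((514.3539428710938, -53.97737121582031), (313.13275146484375, 241.42269897460938), 15.574267387390137)
 spindle rect ((494.895751953125, -96.70074462890625), (31.276519775390625, 118.81275939941406), 20.808530807495117) zmax 0.06982481578210814
 stop ((554.1181030273438, 44.77777099609375), (45.98110580444336, 39.743900299072266), 15.93305492401123) [0.58002302 0.06761677 0.06588521] 196
side board ((515.4736938476562, -53.88838195800781), (311.07696533203125, 248.3627471923828), 15.654059410095215)
 spindle rect ((492.16192626953125, -97.03044128417969), (33.373565673828125, 125.304931640625), 19.35866928100586) zmax 0.07098981197048489
 stop ((553.8994140625, 46.56760025024414), (43.74945068359375, 41.10249328613281), 17.528146743774414) [0.58016068 0.07263485 0.06592696] 128
 dark [252 233  35   8  53] [0.41648928 0.01007462 0.03916598] [ 0.37453405 -0.00684751  0.03502718] [0.45020572 0.04203823 0.04299915]
```

View pics/c_scene.png

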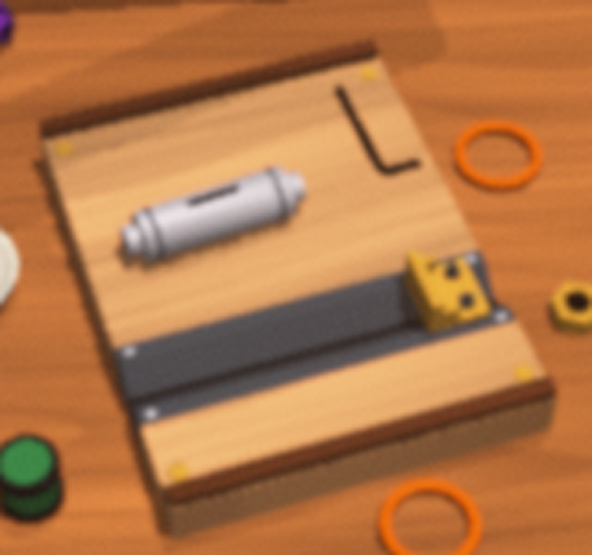

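The crop confirms it: the silver spindle with stubs at both ends (crop 210,215) on the oak deck, with the V and brass stop to its +x side and the key clear. The board is at (0.515,-0.054) with yaw 15.6°. In the board frame the spindle is at (-32,-36), yawed +4.5°. The stop face is at by≈65.

Request:
step_arm(moves=[0.47,0.2,0.6,0,-0.032,0.47,0.3,1,0,-0.032,0.47,0.4,1,0,-0.032,0.47,0.4,1,0,-0.032,0.47,0.4,1,0,-0.032], grip_force=20)

```text
t: 0.72
tcp_pos: [0.3082, -0.3797, 0.3037]
tool_rot: [0.991, 0.137, -0.0, -0.001]
force: [-0.8, -0.0, 0.7]
finger_gap: 0.468
gripper_force: 0.0
```

Run:
```python
from h import *
c,s_=np.cos(np.radians(15.6)),np.sin(np.radians(15.6))
s=np.load("scene0.npy",allow_pickle=True).item();P=pts(s)
for n,(u,v) in dict(loupe=(316,412),dish=(285,335),nut=(548,348),key1=(450,258),key2=(468,290),key3=(480,287)).items():
    p=P[int(v*.64),int(u*.64)]; d=p[:2]-[.515,-.054]; print(n,p.round(3),(np.array([d[0]*c+d[1]*s_,-d[0]*s_+d[1]*c])*1000).round())
```

```text
loupe [ 0.658 -0.211  0.04 ] [  95. -189.]
dish [ 0.493 -0.268  0.003] [ -79. -200.]
nut [0.547 0.128 0.015] [ 80. 167.]
key1 [ 0.38  -0.004  0.04 ] [-117.   84.]
key2 [0.447 0.017 0.039] [-46.  87.]
key3 [0.443 0.037 0.04 ] [-45. 107.]
```

Request:
step_arm(moves=[0.47,0.3,0.3,0,0,0.47,0.5,0.6,-0.1,0,0.47,0.7,1,-0.3,0,0.47,0.7,1,-0.5,0,0.47,0.7,1,-0.5,0,0.47,0.7,1,-0.5,0])

```text
t: 1.48
tcp_pos: [0.4476, -0.1816, 0.2023]
tool_rot: [0.991, 0.137, -0.001, -0.001]
force: [0.5, 0.1, 0.0]
finger_gap: 0.468
gripper_force: 0.0
```

Request:
step_arm(moves=[0.47,0,0.18,0,0,0.47,0,0.36,-0.1,0,0.47,0,0.36,-0.2,0,0.47,0,0.36,-0.2,0])

```text
t: 1.98
tcp_pos: [0.4479, -0.1114, 0.1638]
tool_rot: [0.991, 0.135, -0.0, 0.0]
force: [0.3, -0.2, 0.9]
finger_gap: 0.467
gripper_force: 0.0
```

Run:
```python
from h import *
print(manip.sense()["tcp_pos"],manip.sense()["tool_rot"])
s=snap("side"); cv2.imwrite("pics/s1.png",cv2.resize(s["color"][130:280,150:350],(800,600)))
```

```text
[ 0.44790114 -0.11140985  0.16380761] [ 9.90813923e-01  1.35232153e-01 -1.40148138e-04  1.22470255e-04]
```

View pics/s1.png

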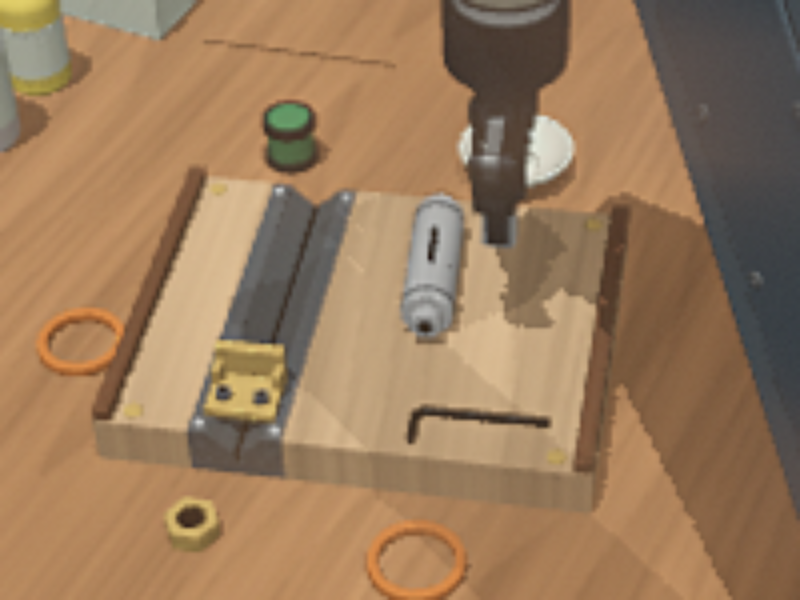

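The fingertips (crop 498,235) are behind the spindle, clear of the deck and the key. I'll lower them and advance at about 20 mm/s.

Request:
step_arm(moves=[0.47,0,0,-0.15,0,0.47,0,0,-0.26,0,0.47,0,0,-0.26,0,0.47,0.02,0.0055,-0.26,0,0.47,0.035,0.0098,-0.26,0,0.47,0.047,0.0131,-0.26,0,0.47,0.059,0.0165,-0.26,0,0.47,0.071,0.0198,-0.26,0,0.47,0.083,0.0232,-0.26,0,0.47,0.095,0.0265,-0.26,0,0.47,0.107,0.03,-0.26,0,0.47,0.119,0.033,-0.26,0])

```text
t: 3.52
tcp_pos: [0.4716, -0.1034, 0.1119]
tool_rot: [0.991, 0.136, -0.0, -0.0]
force: [-0.4, -1.0, -0.4]
finger_gap: 0.469
gripper_force: 0.2
```

```bash
cat > k.py <<'E'
from m import *
st=manip.sense(); print(st["t"],st["tcp_pos"],st["force"])
c,s_=np.cos(np.radians(15.6)),np.sin(np.radians(15.6))
d=st["tcp_pos"][:2]-[.515,-.054]; print("tool board",d[0]*c+d[1]*s_,-d[0]*s_+d[1]*c)
for n in ("scene","side"):
    s=snap(n);P=pts(s);hsv=cv2.cvtColor(s["color"],cv2.COLOR_BGR2HSV)
    d=P[...,:2]-[.515,-.054];bx=d[...,0]*c+d[...,1]*s_;by=-d[...,0]*s_+d[...,1]*c
    m=(s["z_map"]>0)&(abs(bx)<140)&(abs(bx)<.14)&(abs(by)<.118)&(P[...,2]>.041)&(P[...,2]<.075)&(hsv[...,1]<50)&(hsv[...,2]>110)
    nn,l,stt,_=cv2.connectedComponentsWithStats(m.astype(np.uint8));k=1+stt[1:,4].argmax();g=l==k
    q=(np.stack([bx[g],by[g]],1)*1000).astype(np.float32); print(n,cv2.minAreaRect(q),"by",q[:,1].min(),q[:,1].max(),"z",np.percentile(P[g][:,2],97),g.sum())
E
python3 k.py
```

```text
3.525 [ 0.47158563 -0.10335806  0.11187709] [-0.38644832 -1.0124813  -0.43696918]
tool board -0.055088461051114375 -0.03586485249468016
scene ((-31.807348251342773, -35.092010498046875), (48.07884979248047, 118.89714813232422), 4.896490097045898) by -94.1846 24.663343 z 0.06987586768013218 596
side ((-25.844589233398438, -33.08787155151367), (35.36680221557617, 125.29639434814453), 5.000068187713623) by -95.29199 30.207949 z 0.07137584081042629 297
```

Request:
step_arm(moves=[0.47,0.01,0.0028,0,0,0.47,0.02,0.0056,0,0,0.47,0.03,0.0084,0,0,0.47,0.04,0.011,0,0,0.47,0.05,0.014,0,0,0.47,0.06,0.0168,0,0,0.47,0.07,0.0195,0,0,0.47,0.08,0.0223,0,0,0.47,0.09,0.025,0,0,0.47,0.1,0.028,0,0])

```text
t: 4.88
tcp_pos: [0.4916, -0.0978, 0.1119]
tool_rot: [0.991, 0.136, 0.0, -0.0]
force: [-0.8, 1.0, 0.2]
finger_gap: 0.469
gripper_force: 0.2
```

```bash
python3 k.py
```

```text
4.875 [ 0.49160455 -0.09780437  0.11190464] [-0.8018337   0.95195447  0.16746854]
tool board -0.03431348473566896 -0.0358992304131458
scene ((-7.511205673217773, -33.79077911376953), (40.18016052246094, 118.66384887695312), 2.822038412094116) by -92.97904 25.712255 z 0.06960364113566175 612
side ((-5.215370178222656, -26.867198944091797), (35.05620574951172, 111.95899200439453), 5.890721321105957) by -81.66237 29.104662 z 0.07071560012172669 298
```

Request:
step_arm(moves=[0.47,0.011,0.0031,0,0,0.47,0.022,0.0062,0,0,0.47,0.033,0.0092,0,0,0.47,0.044,0.0123,0,0,0.47,0.055,0.0154,0,0,0.47,0.066,0.0184,0,0,0.47,0.077,0.0215,0,0,0.47,0.088,0.0246,0,0,0.47,0.099,0.0276,0,0,0.47,0.11,0.0307,0,0,0.47,0.121,0.0338,0,0,0.47,0.132,0.0368,0,0])

```text
t: 6.48
tcp_pos: [0.518, -0.0904, 0.1119]
tool_rot: [0.991, 0.136, -0.0, -0.0]
force: [0.0, 0.3, 0.6]
finger_gap: 0.472
gripper_force: 0.2
```

```bash
python3 k.py
```

```text
6.475 [ 0.51800243 -0.09041713  0.11191496] [0.00108077 0.33411633 0.63500165]
tool board -0.006901461624435883 -0.03588302892070914
scene ((15.948851585388184, -32.025177001953125), (48.57439041137695, 118.22241973876953), 3.6346242427825928) by -90.92563 27.649708 z 0.0699953838016017 631
side ((22.456478118896484, -26.155620574951172), (34.23054885864258, 113.77315521240234), 4.194202423095703) by -81.68863 30.153395 z 0.0714910676499868 281
```

Run:
```python
from h import *
s=snap("scene"); cv2.imwrite("pics/s2.png",cv2.resize(s["color"][140:290,195:355],(640,600)))
```

```text
(no output)
```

View pics/s2.png

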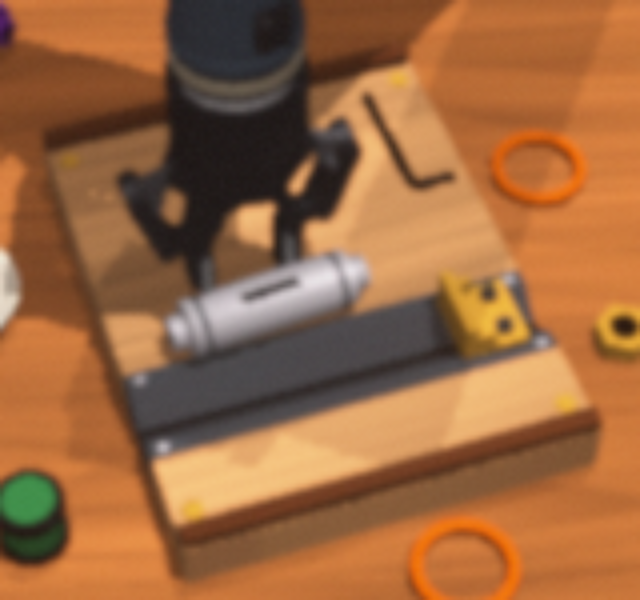

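The spindle sits against the fingertips just short of the V, with its -y end (crop 178,335) slightly ahead. I'll add a small clockwise turn as I go on.

Request:
step_arm(moves=[0.47,0.01,0.0028,0,-0.005,0.47,0.02,0.0056,0,-0.01,0.47,0.03,0.0084,0,-0.015,0.47,0.04,0.011,0,-0.02,0.47,0.05,0.014,0,-0.02,0.47,0.06,0.0168,0,-0.02,0.47,0.07,0.0195,0,-0.02,0.47,0.08,0.0223,0,-0.02,0.47,0.088,0.0246,0,-0.02,0.47,0.096,0.0268,0,-0.02])

```text
t: 7.88
tcp_pos: [0.5372, -0.0851, 0.1119]
tool_rot: [0.995, 0.105, 0.0, 0.0]
force: [-1.4, 0.8, 0.7]
finger_gap: 0.47
gripper_force: 0.1
```

```bash
python3 k.py
```

```text
7.875 [ 0.53719589 -0.08509729  0.11193321] [-1.39813001  0.8367235   0.7274764 ]
tool board 0.013015568747808664 -0.03592065759475245
scene ((39.52862548828125, -30.019760131835938), (41.64179229736328, 119.34616088867188), 4.0173468589782715) by -89.3128 30.063957 z 0.06973911324175601 627
side ((43.78387451171875, -22.055835723876953), (34.39946746826172, 112.83004760742188), 5.520193576812744) by -78.13081 33.960155 z 0.07064586110393128 270
```

Request:
step_arm(moves=[0.47,0.008,0.0022,0,0,0.47,0.016,0.0045,0,0,0.47,0.024,0.0067,0,0,0.47,0.032,0.009,0,0,0.47,0.04,0.011,0,0,0.47,0.04,0.011,0,0,0.47,0.04,0.011,0,0])

```text
t: 8.85
tcp_pos: [0.545, -0.0829, 0.1119]
tool_rot: [0.995, 0.105, -0.0, -0.0]
force: [-0.9, 0.4, 0.3]
finger_gap: 0.473
gripper_force: 0.0
```

```bash
python3 k.py
```

```text
8.85 [ 0.54501805 -0.0828978   0.11188644] [-0.85306464  0.42540058  0.31311342]
tool board 0.021141074582300513 -0.035905729044685586
scene ((66.50732421875, -27.80561065673828), (31.933380126953125, 121.3095703125), 0.5412229895591736) by -88.47574 32.754982 z 0.05878479024472014 630
side ((64.9593276977539, -24.45331573486328), (32.06028747558594, 115.95487976074219), 0.31078922748565674) by -82.44349 33.505905 z 0.06028804658908827 289
```

The spindle has dropped into the V, parallel to it, with its -y end at by≈-87. Next I back off, lift, close the fingers and go behind the -y end.

Request:
step_arm(moves=[0.47,-0.03,-0.008,0,0,0.47,-0.06,-0.016,0,0.01,0.4,-0.06,-0.016,0.2,0.02,0.2,-0.06,-0.016,0.35,0.02,0,0.12,-0.17,0.35,0.02,0,0.322,-0.336,0.35,0.02,0,0.322,-0.336,0.35,0.02,0,0.322,-0.336,0.35,0.02])

```text
t: 9.95
tcp_pos: [0.6081, -0.1498, 0.1812]
tool_rot: [0.991, 0.135, -0.001, -0.001]
force: [-0.6, 0.4, -0.4]
finger_gap: 0.001
gripper_force: 0.0
```

Request:
step_arm(moves=[0,0,0,-0.15,0,0,0,0,-0.3,0,0,0,0,-0.36,0,0,0,0,-0.36,0])

```text
t: 10.45
tcp_pos: [0.6084, -0.1493, 0.1092]
tool_rot: [0.991, 0.136, -0.001, -0.001]
force: [0.5, 0.4, 0.2]
finger_gap: -0.0
gripper_force: 0.0
```

```bash
python3 k.py
python3 - <<'E'
from h import *
s=snap("scene"); cv2.imwrite("pics/s3.png",cv2.resize(s["color"][140:290,195:355],(640,600)))
E
```

```text
10.45 [ 0.6083798  -0.14930371  0.10917539] [0.52956194 0.38078295 0.18070519]
tool board 0.06431087472636515 -0.11690464886451847
scene ((67.17762756347656, -27.99272918701172), (31.12657928466797, 120.89436340332031), 0.5379823446273804) by -88.388565 32.42172 z 0.05877800041431716 612
side ((63.6508674621582, -25.792217254638672), (121.70270538330078, 32.18578338623047), 88.85556030273438) by -86.66102 34.906578 z 0.06013645710100591 335
```

View pics/s3.png

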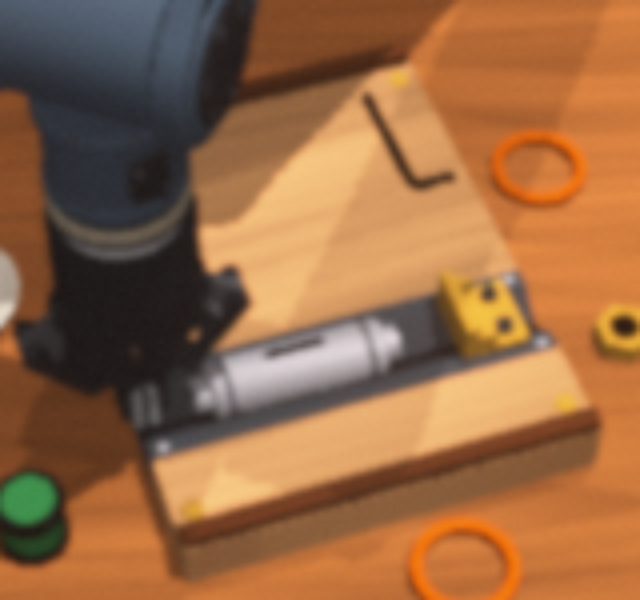

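The fingers are shut behind the -y stub (crop 200,395), and the loupe and dish are clear. I'll push endwise at about 18 mm/s.

Request:
step_arm(moves=[0,-0.0034,0.012,0,0,0,-0.0067,0.024,0,0,0,-0.01,0.036,0,0,0,-0.0134,0.048,0,0,0,-0.0168,0.06,0,0,0,-0.02,0.071,0,0,0,-0.023,0.082,0,0,0,-0.026,0.093,0,0,0,-0.029,0.104,0,0,0,-0.032,0.115,0,0,0,-0.035,0.126,0,0,0,-0.038,0.137,0,0])

```text
t: 12.1
tcp_pos: [0.6019, -0.1226, 0.1099]
tool_rot: [0.991, 0.136, 0.0, 0.0]
force: [1.3, -3.2, -0.4]
finger_gap: -0.001
gripper_force: 1.4
```

```bash
python3 k.py
```

```text
12.1 [ 0.60192354 -0.12260734  0.10994696] [ 1.3193742 -3.1613014 -0.3735122]
tool board 0.0652716308232374 -0.08945548390479405
scene ((65.9244155883789, -14.943164825439453), (118.5244369506836, 31.393882751464844), 89.35746002197266) by -74.27741 44.379044 z 0.05910057172322274 575
side ((64.28759002685547, -18.46209716796875), (130.07525634765625, 32.553131103515625), 89.33585357666016) by -83.4297 46.520947 z 0.060425876249110756 341
```

Request:
step_arm(moves=[0,-0.0027,0.0096,0,0,0,-0.0054,0.0193,0,0,0,-0.008,0.029,0,0,0,-0.0108,0.0385,0,0,0,-0.0135,0.048,0,0,0,-0.0162,0.058,0,0,0,-0.0189,0.0675,0,0,0,-0.0202,0.072,0,0])

```text
t: 13.2
tcp_pos: [0.5978, -0.1082, 0.1099]
tool_rot: [0.991, 0.136, 0.0, 0.0]
force: [1.1, -3.2, 0.1]
finger_gap: 0.0
gripper_force: 1.4
```

```bash
python3 k.py
```

```text
13.2 [ 0.59782876 -0.10816003  0.10991827] [ 1.14932915 -3.22049773  0.12584014]
tool board 0.06521285223420446 -0.0744392110179711
scene ((64.94525909423828, -0.3752021789550781), (33.27598190307617, 120.31681060791016), 0.25035324692726135) by -60.500862 59.79461 z 0.058815133228755936 579
side ((65.20428466796875, -9.458873748779297), (32.73424530029297, 125.97933959960938), 1.118726372718811) by -72.61887 53.478313 z 0.060853222204611666 312
```

Only about 5 mm is left, so I'll take small steps and watch the force.

Request:
step_arm(moves=[0,-0.0013,0.0048,0,0,0,-0.0027,0.0096,0,0,0,-0.004,0.0144,0,0,0,-0.0047,0.017,0,0,0,-0.0054,0.0193,0,0])

```text
t: 13.92
tcp_pos: [0.5968, -0.1044, 0.1099]
tool_rot: [0.991, 0.136, 0.0, 0.0]
force: [0.6, -2.5, -0.9]
finger_gap: 0.001
gripper_force: 1.5
```

Request:
step_arm(moves=[0,-0.0007,0.0024,0,0,0,-0.0013,0.0048,0,0,0,-0.0013,0.0048,0,0])

```text
t: 14.3
tcp_pos: [0.5965, -0.1034, 0.1099]
tool_rot: [0.991, 0.136, -0.0, -0.0]
force: [1.6, -1.8, -0.5]
finger_gap: -0.002
gripper_force: 1.4
```

Request:
step_arm(moves=[0,-0.0007,0.0024,0,0,0,-0.0013,0.0048,0,0,0,-0.0013,0.0048,0,0])

```text
t: 14.68
tcp_pos: [0.5963, -0.1027, 0.1099]
tool_rot: [0.991, 0.136, 0.0, 0.0]
force: [1.1, -3.8, -0.4]
finger_gap: -0.001
gripper_force: 1.9
```

Request:
step_arm(moves=[0,-0.0007,0.0024,0,0,0,-0.0013,0.0048,0,0,0,-0.0013,0.0048,0,0])

```text
t: 15.05
tcp_pos: [0.5963, -0.1025, 0.11]
tool_rot: [0.991, 0.136, 0.0, 0.001]
force: [2.1, -6.3, -0.6]
finger_gap: 0.003
gripper_force: 3.1
```

```bash
python3 k.py
```

```text
15.05 [ 0.59626539 -0.10245875  0.10996805] [ 2.05276804 -6.30975849 -0.61417263]
tool board 0.0652402635407923 -0.06852752675366863
scene ((66.99647521972656, 5.581783294677734), (118.07260131835938, 30.52082061767578), 88.60428619384766) by -53.608936 64.77447 z 0.059151897808282006 571
side ((64.31283569335938, -5.236911773681641), (127.0828857421875, 31.992565155029297), 89.2437515258789) by -68.6956 58.258698 z 0.060975022848541255 306
```

The tool has stalled and the force is rising, which fits contact with the stop. One more millimetre will confirm it.

Request:
step_arm(moves=[0,-0.0013,0.0048,0,0,0,-0.0013,0.0048,0,0,0,-0.0013,0.0048,0,0])

```text
t: 15.52
tcp_pos: [0.5963, -0.1022, 0.1101]
tool_rot: [0.991, 0.136, 0.001, 0.001]
force: [1.2, -8.4, -1.8]
finger_gap: 0.001
gripper_force: 4.1
```

Request:
step_arm(moves=[0,0.0027,-0.0096,0,0,0,0.0067,-0.024,0,0,0,0.0135,-0.048,0,0,0,0.027,-0.096,0,0,0,0.04,-0.144,0,0,0,0.04,-0.144,0.25,0,0,0.04,-0.144,0.5,0,0,0.04,-0.144,0.75,0,0,0.04,-0.144,0.75,0])

```text
t: 16.65
tcp_pos: [0.6061, -0.1309, 0.2649]
tool_rot: [0.991, 0.136, 0.005, 0.003]
force: [0.8, -0.3, -0.3]
finger_gap: 0.0
gripper_force: 0.0
```

```bash
python3 k.py
python3 - <<'E'
from h import *
for n,r in(("scene",(150,300,195,355)),("side",(150,270,160,320))):
    s=snap(n); cv2.imwrite(f"pics/f_{n}.png",cv2.resize(s["color"][r[0]:r[1],r[2]:r[3]],None,fx=4,fy=4))
E
```

```text
16.65 [ 0.60609084 -0.13085224  0.26490826] [ 0.82012605 -0.28195379 -0.30351167]
tool board 0.06706819336018893 -0.09851732974216912
scene ((66.18570709228516, 4.639598846435547), (119.07280731201172, 31.780567169189453), 89.86625671386719) by -54.905148 64.16921 z 0.05885907401378097 638
side ((63.803775787353516, 1.0465583801269531), (111.7017822265625, 31.60359764099121), 89.33328247070312) by -54.762074 56.905624 z 0.060522099074043746 308
```

View pics/f_scene.png

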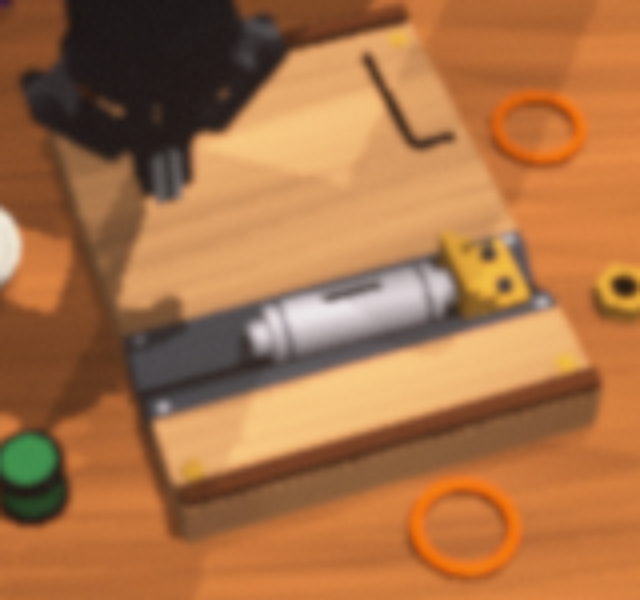

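View pics/f_side.png

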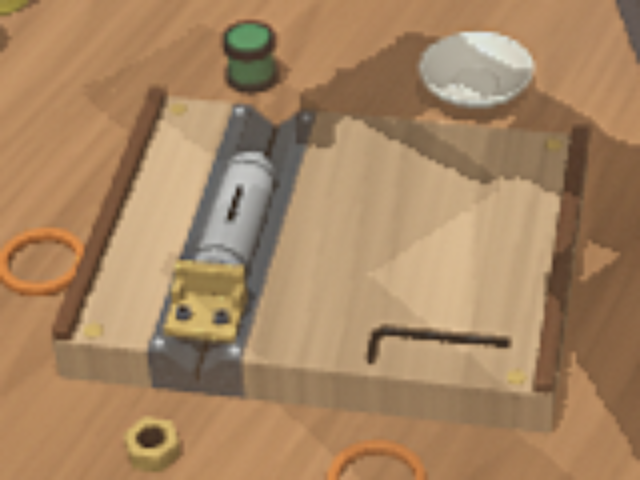

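The final views show the spindle level in the V. Its +y stub is against the brass face (scene crop 450,285), nothing else has moved, and the arm is clear.

Request:
step_arm(moves=[0,0,0,0,0,0,0,0,0,0,0,0,0,0,0,0,0,0,0,0])

```text
t: 17.35
tcp_pos: [0.6037, -0.1294, 0.2597]
tool_rot: [0.991, 0.136, -0.0, -0.0]
force: [-0.1, 0.8, 0.5]
finger_gap: -0.002
gripper_force: 0.0
```

```bash
python3 k.py; python3 -c "
from station import manip
print(manip.sign_off())"
```

```text
17.35 [ 0.60368862 -0.12938737  0.25971366] [-0.08306318  0.82105042  0.49913221]
tool board 0.06514840306343973 -0.09646042473901847
scene ((65.3281021118164, 4.260498046875), (119.62582397460938, 32.414710998535156), 89.43373107910156) by -55.547424 64.03574 z 0.05916301404729936 632
side ((64.32805633544922, 0.9599609375), (31.429784774780273, 112.84928131103516), 0.08803625404834747) by -55.47133 57.398613 z 0.06043058965601876 308
the job is handed in; nothing more can be done
None
```

Job handed in at about 17 s: the spindle was rolled gently into the V and pushed endwise until it stalled against the brass stop; it looks seated there, nothing else was disturbed and the arm is clear.

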